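Ring weights onto the kitchen scale up to the marked weight

TASK

Thread the steel ring weights one at a time over the post on the kitchen scale's dish, lowering each until it lies flat (on the dish or on the ring below) before you let go, until the pointer comes to rest within the broad dark arc on the dial; leave the rings you do not need, the timer and the biscuit cutter where they are. The post is off the dish's centre, so feel for it gently: never press the pointer past the thick full-load mark and do not let a ring drop down the post.

Things in the scene. Friction and masses are not known exactly. Their poses are not given: they have to be found in the camera images.
- kitchen_scale: grey kitchen scale fixed to the worktop, base 245 x 150 mm, 52 mm high (dial housing to 90 mm); a round white dial (90 mm across) slopes on its front, a round steel dish (150 mm across) stands on its sprung platform. Origin: on the worktop under the base, 35 mm in front of the dish's centre; x points from the dial to the dish's middle (back of the scale), y to the left, z up.
- pan_centre (a point): centre of the dish's flat upper face. On the dish stands one upright post, 12 mm diameter, 50 mm high above the dish, top edge chamfered 2 mm; three rings fit on it with 2 mm to spare all round. The post is NOT at the centre but 8 mm out, on a side that depends on how the dish was laid on and is not reported; the dish is stiff to turn (0.3 N m). Axes as the scale's.
- platform: sprung platform that carries the dish, moving straight down only. It sinks 4 mm for a ring's weight (294 N/m, 3.4 mm for each newton pressed) and has a stop at 27 mm. Origin: the same point as pan_centre, on the dish's upper face, 94 to 98 mm above the worktop with no ring on it. Axes as the scale's.
- pointer (a joint): angle of the dial's pointer, rad: 0 points left, clockwise is more load; 0.15 rad per mm that the dish sinks, about 0.51 rad per newton. The dial has a fine mark every 0.6 rad, a broad dark arc between two long marks from 1.5 to 2.25 rad (the wanted weight) and one thick mark at 3.6 rad (full load). With no ring on it stands at 0.0 to 0.6, as the dish's own weight differs.
- ring_1: one of four alike plain steel ring weights: flat ring 40 mm outside diameter, 16 mm bore, 15 mm thick, about 120 g (each up to 8 % more or less; one ring turns the pointer by about 0.6 rad). Starts lying flat on the worktop. Origin: centre of the bore at its underside; z up.
- ring_2: one of four alike plain steel ring weights: flat ring 40 mm outside diameter, 16 mm bore, 15 mm thick, about 120 g (each up to 8 % more or less; one ring turns the pointer by about 0.6 rad). Starts lying flat on the worktop. Origin: centre of the bore at its underside; z up.
- ring_3: one of four alike plain steel ring weights: flat ring 40 mm outside diameter, 16 mm bore, 15 mm thick, about 120 g (each up to 8 % more or less; one ring turns the pointer by about 0.6 rad). Starts lying flat on the worktop. Origin: centre of the bore at its underside; z up.
- ring_4: one of four alike plain steel ring weights: flat ring 40 mm outside diameter, 16 mm bore, 15 mm thick, about 120 g (each up to 8 % more or less; one ring turns the pointer by about 0.6 rad). Starts lying flat on the worktop. Origin: centre of the bore at its underside; z up.
- egg_timer: round kitchen timer with a ribbed turning top, 69 mm across, 48 mm high, loose on the worktop among the rings; a bystander. Origin: centre of its underside.
- cutter_2: fluted tinplate biscuit cutter, 58 mm across, 26 mm high, loose on the worktop among the rings; a bystander. Origin: centre of its underside.
Mind the look-alikes: they are no part of the job. Leave any yellow look-alike of the ring_3 alone.

How it is judged:
On the way, in this order (a step that is already met when the one before it is completed fails the run):
1. a first ring lies flat on the dish round the post, let go (((horizontal distance between ring_1 and pan_centre below 0.012 m and z of ring_1 in the frame of pan_centre between -0.004 and 0.034 m and angle between ring_1's own z axis and vertical below 0.12 rad and contact force between the fingers and ring_1 below 0.05 N) or (horizontal distance between ring_2 and pan_centre below 0.012 m and z of ring_2 in the frame of pan_centre between -0.004 and 0.034 m and angle between ring_2's own z axis and vertical below 0.12 rad and contact force between the fingers and ring_2 below 0.05 N) or (horizontal distance between ring_3 and pan_centre below 0.012 m and z of ring_3 in the frame of pan_centre between -0.004 and 0.034 m and angle between ring_3's own z axis and vertical below 0.12 rad and contact force between the fingers and ring_3 below 0.05 N) or (horizontal distance between ring_4 and pan_centre below 0.012 m and z of ring_4 in the frame of pan_centre between -0.004 and 0.034 m and angle between ring_4's own z axis and vertical below 0.12 rad and contact force between the fingers and ring_4 below 0.05 N))), for 0.2 s.
2. a second ring lies flat on the first, let go ((((horizontal distance between ring_1 and pan_centre below 0.012 m and z of ring_1 in the frame of pan_centre between -0.004 and 0.034 m and angle between ring_1's own z axis and vertical below 0.12 rad and contact force between the fingers and ring_1 below 0.05 N) and (horizontal distance between ring_2 and pan_centre below 0.012 m and z of ring_2 in the frame of pan_centre between -0.004 and 0.034 m and angle between ring_2's own z axis and vertical below 0.12 rad and contact force between the fingers and ring_2 below 0.05 N)) or ((horizontal distance between ring_1 and pan_centre below 0.012 m and z of ring_1 in the frame of pan_centre between -0.004 and 0.034 m and angle between ring_1's own z axis and vertical below 0.12 rad and contact force between the fingers and ring_1 below 0.05 N) and (horizontal distance between ring_3 and pan_centre below 0.012 m and z of ring_3 in the frame of pan_centre between -0.004 and 0.034 m and angle between ring_3's own z axis and vertical below 0.12 rad and contact force between the fingers and ring_3 below 0.05 N)) or ((horizontal distance between ring_1 and pan_centre below 0.012 m and z of ring_1 in the frame of pan_centre between -0.004 and 0.034 m and angle between ring_1's own z axis and vertical below 0.12 rad and contact force between the fingers and ring_1 below 0.05 N) and (horizontal distance between ring_4 and pan_centre below 0.012 m and z of ring_4 in the frame of pan_centre between -0.004 and 0.034 m and angle between ring_4's own z axis and vertical below 0.12 rad and contact force between the fingers and ring_4 below 0.05 N)) or ((horizontal distance between ring_2 and pan_centre below 0.012 m and z of ring_2 in the frame of pan_centre between -0.004 and 0.034 m and angle between ring_2's own z axis and vertical below 0.12 rad and contact force between the fingers and ring_2 below 0.05 N) and (horizontal distance between ring_3 and pan_centre below 0.012 m and z of ring_3 in the frame of pan_centre between -0.004 and 0.034 m and angle between ring_3's own z axis and vertical below 0.12 rad and contact force between the fingers and ring_3 below 0.05 N)) or ((horizontal distance between ring_2 and pan_centre below 0.012 m and z of ring_2 in the frame of pan_centre between -0.004 and 0.034 m and angle between ring_2's own z axis and vertical below 0.12 rad and contact force between the fingers and ring_2 below 0.05 N) and (horizontal distance between ring_4 and pan_centre below 0.012 m and z of ring_4 in the frame of pan_centre between -0.004 and 0.034 m and angle between ring_4's own z axis and vertical below 0.12 rad and contact force between the fingers and ring_4 below 0.05 N)) or ((horizontal distance between ring_3 and pan_centre below 0.012 m and z of ring_3 in the frame of pan_centre between -0.004 and 0.034 m and angle between ring_3's own z axis and vertical below 0.12 rad and contact force between the fingers and ring_3 below 0.05 N) and (horizontal distance between ring_4 and pan_centre below 0.012 m and z of ring_4 in the frame of pan_centre between -0.004 and 0.034 m and angle between ring_4's own z axis and vertical below 0.12 rad and contact force between the fingers and ring_4 below 0.05 N)))), for 0.2 s.
At the end, for the whole second after the job is handed in: The pointer rests within the dark arc (1.45 to 2.3 rad), two or three rings lie flat round the post and are let go, every other ring lies on the worktop within 30 mm of where it started, and all is at rest (value of joint pointer between 1.45 and 2.3 rad and ((horizontal distance between ring_1 and pan_centre below 0.012 m and z of ring_1 in the frame of pan_centre between -0.004 and 0.034 m and angle between ring_1's own z axis and vertical below 0.12 rad and contact force between the fingers and ring_1 below 0.05 N) or (distance of ring_1 from where it was at the start of the episode below 0.03 m and height (world z) of ring_1 below 0.01 m)) and ((horizontal distance between ring_2 and pan_centre below 0.012 m and z of ring_2 in the frame of pan_centre between -0.004 and 0.034 m and angle between ring_2's own z axis and vertical below 0.12 rad and contact force between the fingers and ring_2 below 0.05 N) or (distance of ring_2 from where it was at the start of the episode below 0.03 m and height (world z) of ring_2 below 0.01 m)) and ((horizontal distance between ring_3 and pan_centre below 0.012 m and z of ring_3 in the frame of pan_centre between -0.004 and 0.034 m and angle between ring_3's own z axis and vertical below 0.12 rad and contact force between the fingers and ring_3 below 0.05 N) or (distance of ring_3 from where it was at the start of the episode below 0.03 m and height (world z) of ring_3 below 0.01 m)) and ((horizontal distance between ring_4 and pan_centre below 0.012 m and z of ring_4 in the frame of pan_centre between -0.004 and 0.034 m and angle between ring_4's own z axis and vertical below 0.12 rad and contact force between the fingers and ring_4 below 0.05 N) or (distance of ring_4 from where it was at the start of the episode below 0.03 m and height (world z) of ring_4 below 0.01 m)) and linear speed of each of ring_1, ring_2, ring_3, ring_4 below 0.03 m/s); the robot touches nothing.
It fails at once if the scale is pressed past its full-load mark (pointer over 3.6 rad) (value of joint pointer above 3.6 rad).
It fails at once if a ring is dropped down the post instead of being lowered (a ring round the post, less than 40 mm above the dish, moves faster than 0.5 m/s) ((horizontal distance between ring_1 and pan_centre below 0.011 m and z of ring_1 in the frame of pan_centre between -0.005 and 0.04 m and linear speed of ring_1 above 0.5 m/s) or (horizontal distance between ring_2 and pan_centre below 0.011 m and z of ring_2 in the frame of pan_centre between -0.005 and 0.04 m and linear speed of ring_2 above 0.5 m/s) or (horizontal distance between ring_3 and pan_centre below 0.011 m and z of ring_3 in the frame of pan_centre between -0.005 and 0.04 m and linear speed of ring_3 above 0.5 m/s) or (horizontal distance between ring_4 and pan_centre below 0.011 m and z of ring_4 in the frame of pan_centre between -0.005 and 0.04 m and linear speed of ring_4 above 0.5 m/s)).
It fails at once if the timer or the biscuit cutter is shoved by more than 30 mm (distance of any of egg_timer, cutter_2 from where it was at the start of the episode above 0.03 m).
It also fails if it takes over 72 s, if anything falls off the work surface, if the arm or the gripper's body presses on something with over 40 N, if the wrist force passes 120 N, or if a joint passes its speed limit or range.

ROBOT

A 6-joint arm with a two-finger parallel gripper is mounted at the origin on the work surface; the furniture and walls round the work are solid. World frame = base frame: x ahead of the robot, y to its left, z up, the work surface at z = 0. Lengths are in m, angles in rad, forces in N, time in s.
With the tool pointing down it reaches from about 0.35 to 0.975 m from the base axis. Payload 4.9 kg.
Tool frame: the origin (TCP) lies at the very end of the fingers, on their centre line; the grasp point (between the pads) lies 19 mm behind it; z points along the fingers, y is the line along which they close (so a half turn about z gives the same grasp; the last joint's range is limited). The gripper opens to 85 mm and grips with 20 to 120 N. Pads are 22 mm wide; open, the fingers measure 114 mm over their backs; the gripper's body (76 mm by 85 mm) begins 54 mm behind the grasp point. The pads swing forward as they close: fully open they stand 13 mm farther back than shut.
Start: joints at [1.184, 0.053, 1.613, -0, 1.476, -0.119], TCP at [0.165, 0.603, 0.231] pointing down, gripper open.
Joint ranges: [-3.01, 3.01], [-1.01, 2.22], [0.06, 2.58], [-1.02, 4.17], [0.09, 2.62], [-3.14, 3.14]. Speed limits (rad/s): [2.57, 2.57, 3.14, 3.14, 3.14, 3.14].

INTERFACE

Orientations are given as a unit quaternion [w, x, y, z].
In Python, from plant import manip gives the robot as it stands.
- The arm moves only by the tool move_arm, never from a script. Its argument "plan" is a list that holds one entry, the list of rows, each a list of 7 numbers: the shift along the tool's x, y, z as a fraction of full scale, then the turn, a rotation vector about the tool's x, y, z as a fraction of full scale, then the closure, from 0 (fully open) to 1 (shut). In form: [[[dx, dy, dz, wx, wy, wz, fingers], ...]]. A call has exactly 10 rows; each row shifts and turns the commanded pose from where the row before left it, along the tool's axes as they then stand; what a row does not reach is not made up. Full scale, the value 1, is 0.12 m for a shift and 0.15 rad for a turn. A row lasts 1/8 s, in which the tool goes at most 62.5 mm and 10.7 degrees, less where a joint would pass 70% of its speed; a pose out of reach is approached as far as the arm can. A call with a number of a shift or a turn outside -1 to 1 is refused whole. A call with a gripper value outside its range is refused whole. The fingers move at their own pace and stop on an object; the grip force is fixed at half the most. Time passes only in rows, so rows that do not move let the fingers close, or fill a call up. It gives the time, the measured TCP pose, the force, the opening and the grip force at its end, in the units of the state.
- manip.state(): the state, without advancing time (a new reading comes with each control period).
- manip.grab_frame(name): name is "side" or "top"; returns a dict with "pixels" (420x560x3 uint8, blue, green, red), "depth" (420x560 float32, m along the optical axis (not along the pixel's ray), 0 where there is no reading), "vfov" (degrees; the focal length in pixels is half the picture's height over the tangent of half this angle, whatever the lens; pixels are square), "cx", "cy" (the principal point, pixels), "view" (4x4, takes a point from world to camera coordinates). Camera axes: x right, y down, z forward; pixel columns grow to the right and rows downward; lengths in m; the calibration is good to about 2 mm. A picture is of the moment at which its call begins.
- manip.job_done(): hands the job in; it is judged then, once.
The state is a dict: "time": time; "joint_pos": joint angles; "joint_vel": joint speeds; "joint_efforts": joint torques, N m; "tool_pos": TCP position; "tool_rot": TCP orientation; "contact_force": force on the tool from outside, world axes, zero at the start; "ft_torque": the same for the moment, N m; "gripper_width": opening from 0.0 (shut) to 1.0 (fully open); "grasp_force": force on a finger pad.
Only numpy, scipy, OpenCV 4.12 (cv2) and the standard library are available. Lean on these libraries where they do the work, as an engineer would, in place of code of your own. Each camera call takes 0.05 s, during which the arm holds its last target. There are 200 camera calls.

## Working session

There is one attempt and no reset: what is moved stays moved. The work goes in short steps, Python scripts to look and compute and a tool call to move; the robot and the scene stay as the last step left them, time stands still between calls to the robot, and variables do not carry over. Pictures are saved under pics/ and viewed, at most 10 in all, crops included, and the job is handed in when it is done.

Besides the shell and the picture viewer there is one more tool, called after "Request:" as name(argument=value, ...) on one line, values as JSON. move_arm: Moves the arm, as the interface text tells. Its arguments: {"type":"object","properties":{"plan":{"type":"array"}},"required":["plan"]}

```bash
mkdir -p pics
cat > h.py <<'E'
import numpy as np, cv2
from plant import manip
def grab(n):
    f=manip.grab_frame(n); h=f['pixels'].shape[0]
    f['f']=h/2/np.tan(np.radians(f['vfov'])/2); return f
def ray(f,u,v):
    V=np.array(f['view']);R=V[:3,:3];o=-R.T@V[:3,3]
    d=R.T@np.array([(u-f['cx'])/f['f'],(v-f['cy'])/f['f'],1]);return o,d
def onz(f,u,v,z):
    o,d=ray(f,u,v);return o+d*(z-o[2])/d[2]
def world(f):
    D=f['depth'];v,u=np.mgrid[:D.shape[0],:D.shape[1]]
    c=np.stack([(u-f['cx'])/f['f']*D,(v-f['cy'])/f['f']*D,D],-1)
    V=np.array(f['view']);return (c-V[:3,3])@V[:3,:3]
E
python3 - <<'E'
from h import *
for n in('side','top'):
    f=grab(n);cv2.imwrite(f'pics/{n}0.png',f['pixels']);np.savez(f'{n}0.npz',**f)
    print(n,f['f'],f['cx'],f['cy'],ray(f,280,210),(f['depth']>0).mean())
print(manip.state())
E
```

```text
side 451.0201528335846 277.9717070861599 213.14789407536796 (array([0.11343316, 0.07343963, 0.90691212]), array([ 0.44409904, -0.10376474, -0.88998756])) 0.9962797619047619
top 466.92151500099317 282.44698944010634 201.08736690225527 (array([ 0.47889851, -0.02879392,  1.07468861]), array([ 0.04301128,  0.02279493, -0.99901063])) 0.9960969387755102
{'time': 0.1, 'joint_pos': array([ 1.18396593e+00,  5.32740693e-02,  1.61419012e+00,  1.99612293e-05,
        1.47597624e+00, -1.19009905e-01]), 'joint_vel': array([-1.49334274e-03,  5.93699316e-04, -2.81829161e-03,  3.64395529e-04,
       -1.05124223e-03,  5.50898771e-05]), 'joint_efforts': array([-1.17587965e-04, -3.94901884e+01, -3.71364033e+01, -1.57962518e-04,
        3.97223019e-03, -4.06215435e-06]), 'tool_pos': array([0.16517736, 0.60218664, 0.23017638]), 'tool_rot': array([-2.40806064e-04,  1.33511280e-01,  9.91046863e-01, -8.92011716e-04]), 'contact_force': array([ 0.62369129, -0.38201505,  0.36589409]), 'ft_torque': array([0.057763  , 0.01003984, 0.05486692]), 'grasp_force': 0.0, 'gripper_width': 1.0048807587088255}
```

View pics/top0.png

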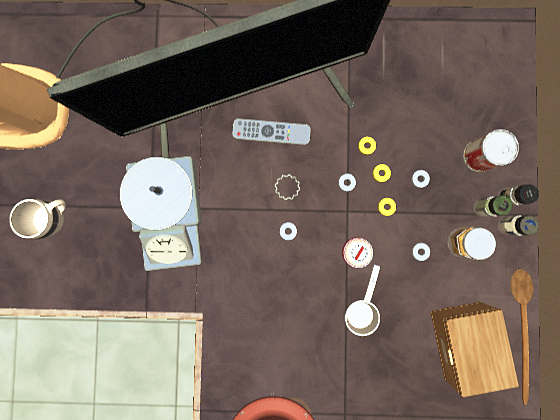

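View pics/side0.png

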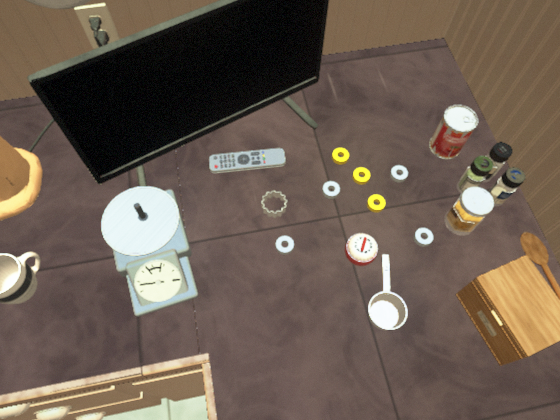

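The top view shows four steel rings at px (288,231), (347,183), (421,179) and (421,252). Three yellow look-alikes are at (367,145), (382,173) and (387,207). The cutter is at (288,187) and the timer at (358,252). The dish is at (156,193), with its post near (156,190) and the dial at (167,247). The side view agrees: rings at (285,244), (331,189), (399,173) and (424,237).

Candidates: the white-grey rings are steel and wanted, the yellow ones are rejected. Of the rest, the cutter is fluted and the timer has a red dial.

Run:
```python
from h import *
t=dict(np.load('top0.npz'));s=dict(np.load('side0.npz'))
def rings(f,pts,z=.015):
    hsv=cv2.cvtColor(f['pixels'],cv2.COLOR_BGR2HSV)
    m=((hsv[...,2]>140)&(hsv[...,1]<70)).astype(np.uint8)
    n,l,st,c=cv2.connectedComponentsWithStats(m)
    for p in pts:
        d=np.linalg.norm(c-p,axis=1);i=d.argmin();mm=(l==i).astype(np.uint8)
        cn=max(cv2.findContours(mm,0,1)[0],key=cv2.contourArea)
        (u,v),r=cv2.minEnclosingCircle(cn); e=cv2.fitEllipse(cn)
        P=onz(f,*e[0],z);print(np.round(e[0],1),'area',st[i][4],np.round(P,4),'diam mm',np.round(np.array(e[1])*np.linalg.norm(P-ray(f,0,0)[0])/f['f']*1000,1))
rings(t,[(288,231),(347,183),(421,179),(421,252)]);rings(s,[(285,244),(331,189),(399,173),(424,237)])
W=world(t);
print('tv',[np.round(W[y,x],3) for y,x in((130,124),(90,60),(100,200),(5,385))])
print('cutter',W[187,277],'timer',W[252,358],'dish',W[215,156],W[175,175],'yel',W[207,382],'housing',W[228,167],W[262,150])
a=W[150:240,110:200];k=(a[...,2]>.08)&(a[...,2]<.105);print('dish bbox',a[k].min(0),a[k].max(0),np.median(a[k],0))
b=W[170:215,130:180];k=b[...,2]>.115;print('post',k.sum(),b[k].mean(0),b[k].max(0))
A=cv2.resize(t['pixels'][155:275,110:210],None,fx=4,fy=4,interpolation=2)
B=cv2.resize(s['pixels'][190:310,95:195],None,fx=4,fy=4,interpolation=2);cv2.imwrite('pics/c1.png',np.hstack([A,B]))
A=cv2.resize(t['pixels'][160:270,270:440],None,fx=4,fy=4,interpolation=2);cv2.imwrite('pics/c2.png',A)
```

```text
[287.8 230.7] area 217 [ 0.478  -0.0233  0.015 ] diam mm [37.4 40. ]
[346.9 181.9] area 209 [ 0.5915 -0.1555  0.015 ] diam mm [37.4 39.5]
[420.5 178.2] area 213 [ 0.6031 -0.3221  0.015 ] diam mm [39.4 40.4]
[421.  251.3] area 217 [ 0.4379 -0.3235  0.015 ] diam mm [39.1 41.3]
[284.3 243.6] area 241 [ 0.4775 -0.0236  0.015 ] diam mm [36.5 39.6]
[330.9 188.2] area 205 [ 0.5912 -0.1555  0.015 ] diam mm [34.3 40.1]
[399.1 172. ] area 189 [ 0.603  -0.3225  0.015 ] diam mm [34.  41.5]
[423.8 235.5] area 231 [ 0.4379 -0.3243  0.015 ] diam mm [36.4 43.2]
tv [array([0.685, 0.33 , 0.095]), array([0.69 , 0.334, 0.366]), array([0.747, 0.165, 0.117]), array([ 0.874, -0.186,  0.281])]
cutter [ 0.57834647  0.00382024 -0.00138408] timer [ 0.43470616 -0.17777416  0.0464135 ] dish [0.50528763 0.25442104 0.09617979] [0.5909191  0.21774839 0.09412786] yel [ 0.53582158 -0.23507854  0.01690219] housing [0.47844401 0.23494681 0.07815354] [0.40163449 0.28388624 0.02732095]
dish bbox [0.45388102 0.18149888 0.08005683] [0.62701503 0.3337511  0.10406224] [0.5444765  0.25540466 0.09478644]
post 59 [0.54557764 0.21186861 0.26440412] [0.56236375 0.25774438 1.07468861]
```

View pics/c1.png

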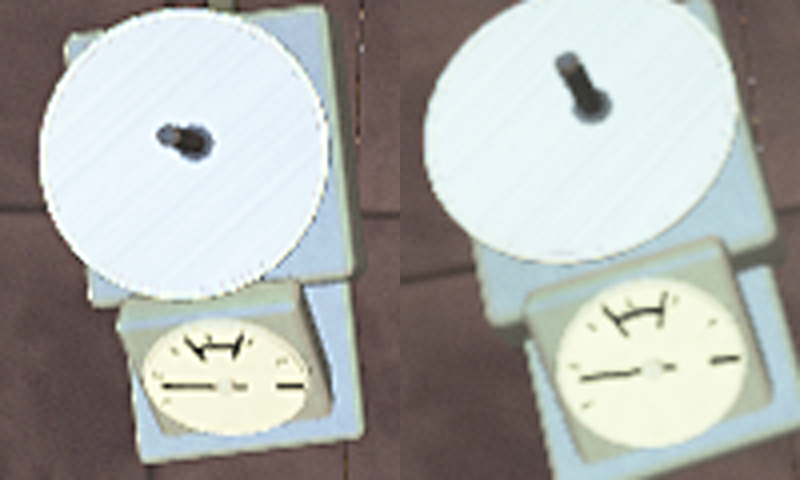

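View pics/c2.png

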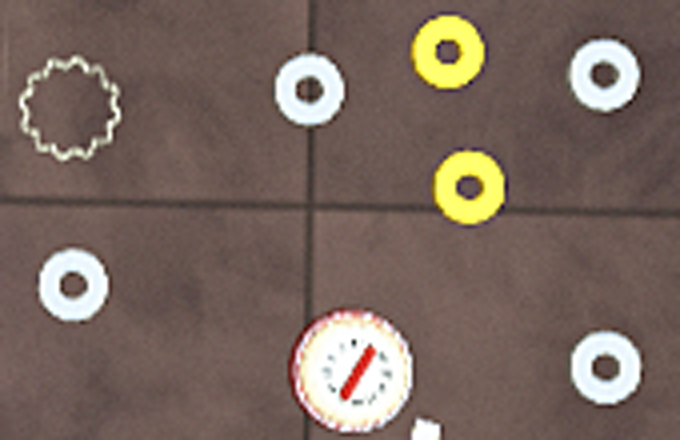

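The crops confirm four plain steel rings, with the yellow ones and the fluted cutter rejected. The pointer stands around 0.4-0.5 rad, between the first two marks, so two rings should put it in the arc. The post tip is near top px (151,188) and side px (138,205). Next I measure the post precisely.

Run:
```python
from h import *
t=dict(np.load('top0.npz'));s=dict(np.load('side0.npz'))
ims=[]
for n,f,(x0,x1,y0,y1) in(('top',t,(140,172,178,202)),('side',s,(125,157,195,225))):
    hsv=cv2.cvtColor(f['pixels'],cv2.COLOR_BGR2HSV)
    g=f['pixels'].max(2).astype(float)
    m=((hsv[...,2]>140)).astype(np.uint8)
    c=g[y0:y1,x0:x1]
    W=world(f)[y0:y1,x0:x1]
    k=(W[...,2]>.135)&(W[...,2]<.155)
    vv,uu=np.nonzero(k);print(n,'tip depth pix',k.sum(),uu.mean()+x0,vv.mean()+y0,W[k].mean(0))
    dk=c<150;vv,uu=np.nonzero(dk);print(' dark centroid',uu.mean()+x0,vv.mean()+y0,dk.sum(), 'on z .121',onz(f,uu.mean()+x0,vv.mean()+y0,.121))
    print(' tip',onz(f,uu[k[dk]].mean()+x0,vv[k[dk]].mean()+y0,.146) if k.any() else '')
    # dish outline
    b=((hsv[...,2]>200)&(hsv[...,1]<45)).astype(np.uint8);nn,l,st,cc=cv2.connectedComponentsWithStats(b)
    i=l[y1+3,(x0+x1)//2];cn=max(cv2.findContours((l==i).astype(np.uint8),0,1)[0],key=cv2.contourArea);e=cv2.fitEllipse(cv2.convexHull(cn))
    print(' dish',e,st[i],onz(f,*e[0],.098))
    ims.append(cv2.resize(f['pixels'][y0:y1,x0:x1],(384,360),interpolation=0))
cv2.imwrite('pics/post.png',np.hstack(ims))
print(manip.state()['time'])
```

```text
top tip depth pix 34 152.05882352941177 188.88235294117646 [0.55639209 0.25079809 0.14304678]
 dark centroid 156.26923076923077 189.75641025641025 78 on z .121 [0.55658756 0.2486384  0.121     ]
 tip [0.55649882 0.24918296 0.146     ]
 dish ((157.28533935546875, 190.52281188964844), (70.46207427978516, 88.57091522216797), 33.04512405395508) [ 120  157   74   73 4151] [0.55688174 0.25311599 0.098     ]
side tip depth pix 38 136.05263157894737 206.07894736842104 [0.5554678  0.25184081 0.14259791]
 dark centroid 140.22321428571428 211.91964285714286 112 on z .121 [0.55349354 0.24969813 0.121     ]
 tip [0.55308256 0.24994481 0.146     ]
 dish ((143.73663330078125, 230.26364135742188), (86.18621826171875, 89.81217956542969), 172.3866424560547) [ 101  186   86   83 4642] [0.5244165  0.25063225 0.098     ]
0.1
```

View pics/post.png

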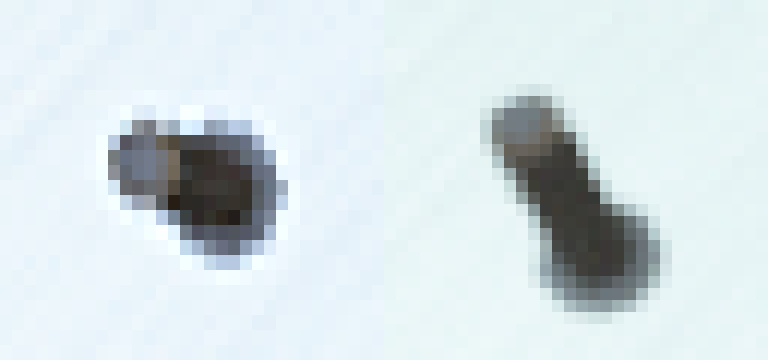

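The left panel shows the post tip disc centred at about top px (151.6,188.0); the right panel shows it at about side px (136.3,205.1).

```bash
cat >> h.py <<'E'
def tri(f1,p1,f2,p2):
    A=np.zeros((3,3));b=np.zeros(3);
    for f,p in((f1,p1),(f2,p2)):
        o,d=ray(f,*p);d=d/np.linalg.norm(d);M=np.eye(3)-np.outer(d,d);A+=M;b+=M@o
    return np.linalg.solve(A,b)
def tool(x,y,z):
    "offset from measured TCP to world point in tool axes, mm; and tool axes"
    from scipy.spatial.transform import Rotation as R
    s=manip.state();q=s['tool_rot'];M=R.from_quat([q[1],q[2],q[3],q[0]]).as_matrix()
    return np.round(M.T@(np.array([x,y,z])-s['tool_pos'])*1000,1),np.round(M,3)
E
python3 - <<'E'
from h import *
t=dict(np.load('top0.npz'));s=dict(np.load('side0.npz'))
P=tri(t,(151.6,188.0),s,(136.3,205.1));print(P)
for z in(.144,.146,.148):print(onz(t,151.6,188,z),onz(s,136.3,205.1,z))
print(tool(.478,-.0235,.10),manip.state()['joint_pos'])
# dial picture pointer angle from the top view by rays on dial plane
W=world(t);p=W[236:262,148:186];p=p.reshape(-1,3);p=p[(p[:,2]>.03)&(p[:,2]<.1)];c=np.median(p,0)
n=np.linalg.svd(p-p.mean(0),full_matrices=False)[2][2];n*=np.sign(n[2]);print('dial',p.mean(0),n)
E
```

```text
[0.55822703 0.25187538 0.14153834]
[0.55807425 0.25151005 0.144     ] [0.55668683 0.25093397 0.144     ]
[0.55790411 0.25090769 0.146     ] [0.55552482 0.25046866 0.146     ]
[0.55773396 0.25030533 0.148     ] [0.55436282 0.25000335 0.148     ]
(array([-467.3, -520.4,  131. ]), array([[-0.964,  0.265, -0.001],
       [ 0.265,  0.964, -0.002],
       [ 0.   , -0.002, -1.   ]])) [ 1.18396593e+00  5.32740693e-02  1.61419012e+00  1.99612293e-05
  1.47597624e+00 -1.19009905e-01]
dial [0.43473075 0.23937038 0.06127048] [-0.69713344 -0.10291307  0.70951664]
```

Run:
```python
from h import *
t=dict(np.load('top0.npz'));W=world(t)
print([np.round(W[v,u],3) for v,u in((350,50),(350,198),(314,100),(400,150),(219,37))])
```

```text
[array([-0.029,  0.943, -0.851]), array([0.204, 0.175, 0.002]), array([ 0.279,  0.403, -0.001]), array([-0.218,  0.526, -0.854]), array([0.493, 0.554, 0.009])]
```

Request:
move_arm(plan=[[[0, 0, 0, 0, 0, -0.89, 0], [0, 0, 0, 0, 0, -0.89, 0], [-0.3, -0.3, 0, 0, 0, 0, 0], [-0.3, -0.4, 0, 0, 0, 0, 0], [-0.3, -0.4, 0, 0, 0, 0, 0.3], [-0.3, -0.4, 0, 0, 0, 0, 0.3], [-0.3, -0.4, 0, 0, 0, 0, 0.3], [-0.3, -0.4, 0, 0, 0, 0, 0.3], [-0.3, -0.4, 0, 0, 0, 0, 0.3], [-0.2, -0.4, 0, 0, 0, 0, 0.3]]])

```text
time: 1.35
tool_pos: [0.4419, 0.2286, 0.2309]
tool_rot: [-0.0, 0.001, 1.0, -0.0]
contact_force: [0.4, 0.3, 0.3]
gripper_width: 0.697
grasp_force: 0.0
```

Request:
move_arm(plan=[[[-0.1, -0.4, 0, 0, 0, 0, 0.3], [-0.1, -0.4, 0, 0, 0, 0, 0.3], [-0.1, -0.4, 0.2, 0, 0, 0, 0.3], [0, -0.4, 0.2, 0, 0, 0, 0.3], [0, -0.4, 0.2, 0, 0, 0, 0.3], [0, -0.1, 0.3, 0, 0, 0, 0.3], [0, 0, 0.3, 0, 0, 0, 0.3], [0, 0, 0.2, 0, 0, 0, 0.3], [0, 0, 0.1, 0, 0, 0, 0.3], [0, 0, 0, 0, 0, 0, 0.3]]])

```text
time: 2.6
tool_pos: [0.4762, -0.0214, 0.0506]
tool_rot: [-0.001, 0.0, 1.0, 0.0]
contact_force: [-0.7, 0.4, 0.5]
gripper_width: 0.698
grasp_force: 0.0
```

Run:
```python
from h import *
f=grab('top');g=grab('side');print(tool(.478,-.0235,.003)[0])
A=cv2.resize(f['pixels'][190:270,250:330],(480,480));B=cv2.resize(g['pixels'][200:280,245:325],(320,320))
cv2.imwrite('pics/g1.png',np.hstack([A,cv2.copyMakeBorder(B,0,160,0,0,0)]))
```

```text
[-0.2 -1.9 49.3]
```

View pics/g1.png

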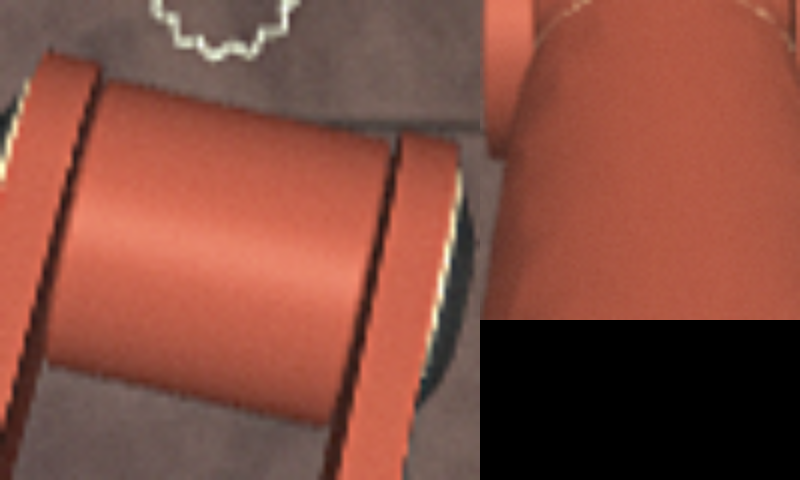

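The arm hides the ring in both views, so I trust the calibrated position, which agreed across the two views.

Request:
move_arm(plan=[[[0, -0.015, 0.2, 0, 0, 0, 0.3], [0, 0, 0.15, 0, 0, 0, 0.3], [0, 0, 0.04, 0, 0, 0, 0.3], [0, 0, 0, 0, 0, 0, 0.3], [0, 0, 0, 0, 0, 0, 0.6], [0, 0, 0, 0, 0, 0, 0.8], [0, 0, 0, 0, 0, 0, 1], [0, 0, 0, 0, 0, 0, 1], [0, 0, 0, 0, 0, 0, 1], [0, 0, 0, 0, 0, 0, 1]]])

```text
time: 3.95
tool_pos: [0.4782, -0.0235, 0.0064]
tool_rot: [0.001, 0.0, 1.0, -0.0]
contact_force: [-1.2, -0.3, 5.5]
gripper_width: 0.43
grasp_force: 59.4
```

Request:
move_arm(plan=[[[0, 0, -0.1, 0, 0, 0, 1], [0, 0, -0.35, 0, 0, 0, 1], [0, 0, -0.4, 0, 0, 0, 1], [0, 0.2, -0.4, 0, 0, 0, 1], [0, 0.4, -0.3, 0, 0, 0, 1], [-0.1, 0.4, 0, 0, 0, 0, 1], [-0.2, 0.4, 0, 0, 0, 0, 1], [-0.2, 0.4, 0, 0, 0, 0, 1], [-0.16, 0.3, 0, 0, 0, 0, 1], [0, 0.19, 0, 0, 0, 0, 1]]])

```text
time: 5.2
tool_pos: [0.5567, 0.2529, 0.191]
tool_rot: [0.0, -0.0, 1.0, -0.0]
contact_force: [-0.3, 0.4, -0.9]
gripper_width: 0.429
grasp_force: 60.4
```

Run:
```python
from h import *
g=grab('side');np.savez('s1.npz',**g);st=manip.state();print(tool(.557,.251,.17)[0],st['contact_force'],st['gripper_width'])
cv2.imwrite('pics/c3.png',cv2.resize(g['pixels'][130:320,70:230],(640,600),fx=0,fy=0))
```

```text
[-1.2 -3.8 20.8] [-1.46675637  0.25877034 -1.05235002] 0.42808869638796065
```

View pics/c3.png

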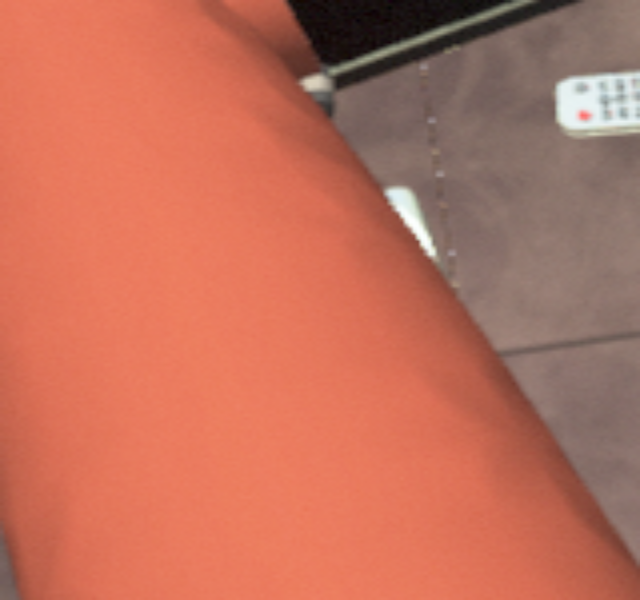

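The arm covers the dish in this view, so I feel for the post. The ring is held, at about 1 N of weight. Pressing 10 mm on the post adds only 3 N, so a gentle descent is safe.

Request:
move_arm(plan=[[[-0.01, -0.032, 0, 0, 0, 0, 1], [0, 0, 0.15, 0, 0, 0, 1], [0, 0, 0.15, 0, 0, 0, 1], [0, 0, 0.05, 0, 0, 0, 1], [0, 0, 0.03, 0, 0, 0, 1], [0, 0, 0.03, 0, 0, 0, 1], [0, 0, 0.03, 0, 0, 0, 1], [0, 0, 0, 0, 0, 0, 1], [0, 0, 0, 0, 0, 0, 1], [0, 0, 0, 0, 0, 0, 1]]])

```text
time: 6.5
tool_pos: [0.558, 0.2482, 0.1384]
tool_rot: [0.001, 0.0, 1.0, 0.001]
contact_force: [1.7, 4.4, 1.4]
gripper_width: 0.426
grasp_force: 60.8
```

```bash
cat > fr.py <<'E'
from h import *
s=manip.state();print(s['time'],s['tool_pos'],s['contact_force'],s['ft_torque'],s['gripper_width'])
# visible dish/scale pixels near scale and dial
for n in('top','side'):
    g=grab(n);W=world(g);x,y,z=W[...,0],W[...,1],W[...,2]
    k=(abs(z-.09)<.012)&(np.hypot(x-.552,y-.252)<.074);print(n,k.sum(),np.median(z[k]) if k.any() else '')
    np.savez(n+'1.npz',**g)
s=manip.state();print(s['contact_force'],s['ft_torque'])
E
python3 fr.py
```

```text
6.5 [0.55799604 0.24817929 0.13837768] [1.66007661 4.35942886 1.41288311] [ 0.74446024 -0.20576901 -0.06680526] 0.4258790983437965
top 1926 0.08398938650509108
side 4 0.08388447132543331
[1.65646137 4.36964991 2.13001017] [ 0.83152718 -0.22297092 -0.01138706]
```

Top depth puts the dish at 0.084, pressed 10 mm, so the ring is sitting on the post. The lateral force is +y 4.4 N and +x 1.7 N, so I slide that way.

Request:
move_arm(plan=[[[0, 0, 0, 0, 0, 0, 1], [0, 0.01, 0, 0, 0, 0, 1], [0, 0, 0, 0, 0, 0, 1], [-0.005, 0.01, 0, 0, 0, 0, 1], [0, 0, 0, 0, 0, 0, 1], [0, 0.01, 0, 0, 0, 0, 1], [0, 0, 0, 0, 0, 0, 1], [0, 0, 0, 0, 0, 0, 1], [0, 0, 0, 0, 0, 0, 1], [0, 0, 0, 0, 0, 0, 1]]])

```text
time: 7.85
tool_pos: [0.5581, 0.2511, 0.1377]
tool_rot: [-0.0, 0.0, 1.0, -0.0]
contact_force: [0.2, -0.9, -0.9]
gripper_width: 0.431
grasp_force: 60.5
```

```bash
python3 fr.py
```

```text
7.85 [0.55805912 0.25107248 0.13766038] [ 0.15310453 -0.9139654  -0.87872023] [0.02186954 0.02722272 0.02486449] 0.4310044161898443
top 1995 0.09497170772648819
side 43 0.094699806644581
[ 0.1328725  -0.33643    -1.34789302] [ 0.02996751 -0.00395315  0.00513806]
```

The ring is threaded: the dish has sprung back to 0.095 and the forces are near zero. I lower it to the dish.

Request:
move_arm(plan=[[[0, 0, 0.05, 0, 0, 0, 1], [0, 0, 0.06, 0, 0, 0, 1], [0, 0, 0.06, 0, 0, 0, 1], [0, 0, 0.06, 0, 0, 0, 1], [0, 0, 0.05, 0, 0, 0, 1], [0, 0, 0.03, 0, 0, 0, 1], [0, 0, 0.02, 0, 0, 0, 1], [0, 0, 0, 0, 0, 0, 1], [0, 0, 0, 0, 0, 0, 1], [0, 0, 0, 0, 0, 0, 1]]])

```text
time: 9.2
tool_pos: [0.5583, 0.2512, 0.0984]
tool_rot: [0.0, 0.0, 1.0, 0.0]
contact_force: [-0.6, -0.1, 0.3]
gripper_width: 0.43
grasp_force: 60.5
```

```bash
python3 fr.py
```

```text
9.2 [0.55830767 0.25120834 0.09842193] [-0.57593706 -0.09377524  0.30919797] [-0.04132096  0.0027244  -0.03534257] 0.4295625611882157
top 1662 0.09204489068855198
side 71 0.09175089597230524
[ 1.03669964 -0.32696853 -0.66912478] [ 0.01240673 -0.0004131  -0.00011298]
```

Request:
move_arm(plan=[[[0, 0, 0.008, 0, 0, 0, 1], [0, 0, 0, 0, 0, 0, 0.55], [0, 0, 0, 0, 0, 0, 0.45], [0, 0, 0, 0, 0, 0, 0.3], [0, 0, 0, 0, 0, 0, 0.3], [0, 0, 0, 0, 0, 0, 0.3], [0, 0, -0.1, 0, 0, 0, 0.3], [0, 0, -0.3, 0, 0, 0, 0.3], [0, 0, -0.4, 0, 0, 0, 0.3], [0, -0.3, -0.3, 0, 0, 0, 0.3]]])

```text
time: 10.55
tool_pos: [0.5586, 0.2163, 0.2328]
tool_rot: [0.002, -0.001, 1.0, 0.001]
contact_force: [0.4, -0.0, 1.0]
gripper_width: 0.697
grasp_force: 0.0
```

Request:
move_arm(plan=[[[0, -0.4, 0, 0, 0, 0, 0.3], [0, -0.4, 0, 0, 0, 0, 0.3], [0, -0.4, 0, 0, 0, 0, 0.3], [0, -0.4, 0, 0, 0, 0, 0.3], [-0.1, -0.4, 0, 0, 0, 0, 0.3], [-0.1, -0.4, 0, 0, 0, 0, 0.3], [-0.08, -0.4, 0, 0, 0, 0, 0.3], [0, -0.29, 0.2, 0, 0, 0, 0.3], [0, 0, 0.4, 0, 0, 0, 0.3], [0, 0, 0.3, 0, 0, 0, 0.3]]])

```text
time: 11.8
tool_pos: [0.5911, -0.1564, 0.1203]
tool_rot: [-0.0, 0.001, 1.0, 0.0]
contact_force: [-0.2, 0.8, -0.5]
gripper_width: 0.697
grasp_force: 0.0
```

Run:
```python
from h import *
f=grab('top');g=grab('side');np.savez('t2.npz',**f);np.savez('s2.npz',**g);print(tool(.5915,-.1555,.0055)[0],manip.state()['contact_force'])
W=world(f);k=(abs(W[...,2]-.09)<.012)&(np.hypot(W[...,0]-.552,W[...,1]-.252)<.074);print(np.median(W[k][:,2]))
A=cv2.resize(f['pixels'][155:275,110:210],None,fx=4,fy=4,interpolation=2)
B=cv2.resize(g['pixels'][190:310,95:195],None,fx=4,fy=4,interpolation=2);cv2.imwrite('pics/c4.png',np.hstack([A,B]))
```

```text
[ -4.2  -1.1 111. ] [-0.42379222  0.30918393 -0.94511839]
0.09087559542798354
```

View pics/c4.png

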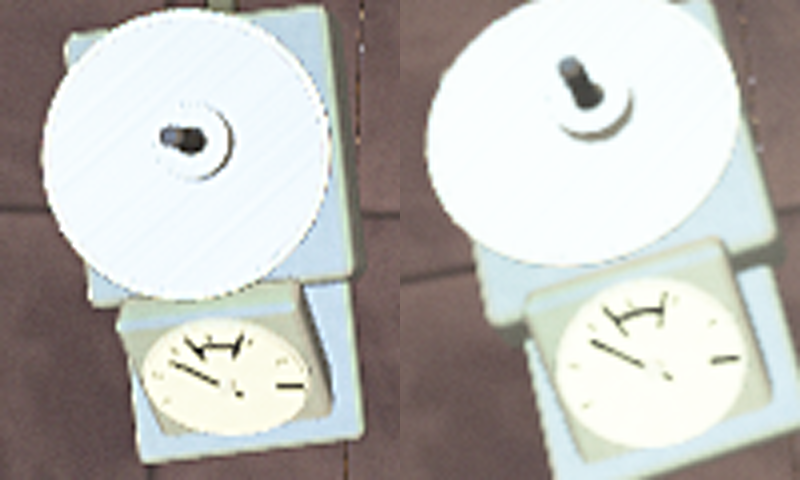

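The ring lies flat round the post and the pointer has moved to about 1.1 rad, just under the 1.2 mark at side px (593,328) in the crop. One more ring will bring it to about 1.7.

Request:
move_arm(plan=[[[0, 0, 0.2, 0, 0, 0, 0.3], [0, 0, 0.2, 0, 0, 0, 0.3], [0, 0, 0.2, 0, 0, 0, 0.3], [0, 0, 0.13, 0, 0, 0, 0.3], [0, 0, 0.04, 0, 0, 0, 0.3], [0, 0, 0, 0, 0, 0, 0.3], [0, 0, 0, 0, 0, 0, 0.3], [0, 0, 0, 0, 0, 0, 0.3], [0, 0, 0, 0, 0, 0, 0.3], [0, 0, 0, 0, 0, 0, 0.3]]])

```text
time: 13.15
tool_pos: [0.5914, -0.1557, 0.0289]
tool_rot: [0.0, 0.0, 1.0, -0.0]
contact_force: [0.0, -0.5, -0.1]
gripper_width: 0.702
grasp_force: 0.0
```

```bash
python3 -c "
from h import *
print(tool(.5915,-.1555,.0055)[0],manip.state()['tool_pos'])"
```

```text
[-0.1  0.2 23.4] [ 0.59142139 -0.15570748  0.02889381]
```

Request:
move_arm(plan=[[[0, 0, 0.1, 0, 0, 0, 0.3], [0, 0, 0.07, 0, 0, 0, 0.3], [0, 0, 0.02, 0, 0, 0, 0.3], [0, 0, 0, 0, 0, 0, 0.6], [0, 0, 0, 0, 0, 0, 0.8], [0, 0, 0, 0, 0, 0, 1], [0, 0, 0, 0, 0, 0, 1], [0, 0, 0, 0, 0, 0, 1], [0, 0, 0, 0, 0, 0, 1], [0, 0, 0, 0, 0, 0, 1]]])

```text
time: 14.4
tool_pos: [0.5916, -0.1558, 0.0062]
tool_rot: [0.0, 0.0, 1.0, -0.0]
contact_force: [0.3, -0.8, 1.2]
gripper_width: 0.427
grasp_force: 60.3
```

Request:
move_arm(plan=[[[0, 0, -0.1, 0, 0, 0, 1], [0, 0, -0.35, 0, 0, 0, 1], [0, 0, -0.4, 0, 0, 0, 1], [0, 0.2, -0.4, 0, 0, 0, 1], [0.1, 0.4, -0.28, 0, 0, 0, 1], [0.1, 0.45, 0, 0, 0, 0, 1], [0.08, 0.45, 0, 0, 0, 0, 1], [0, 0.45, 0, 0, 0, 0, 1], [0, 0.45, 0, 0, 0, 0, 1], [0, 0.45, 0, 0, 0, 0, 1]]])

```text
time: 15.65
tool_pos: [0.5575, 0.188, 0.1901]
tool_rot: [0.0, 0.0, 1.0, -0.0]
contact_force: [-0.3, -0.7, -0.4]
gripper_width: 0.427
grasp_force: 60.4
```

Request:
move_arm(plan=[[[0, 0.3, 0, 0, 0, 0, 1], [0, 0.2, 0, 0, 0, 0, 1], [0, 0.04, 0, 0, 0, 0, 1], [0, 0, 0.05, 0, 0, 0, 1], [0, 0, 0.1, 0, 0, 0, 1], [0, 0, 0.08, 0, 0, 0, 1], [0, 0, 0, 0, 0, 0, 1], [0, 0, 0, 0, 0, 0, 1], [0, 0, 0, 0, 0, 0, 1], [0, 0, 0, 0, 0, 0, 1]]])

```text
time: 16.9
tool_pos: [0.5583, 0.2513, 0.1625]
tool_rot: [0.0, 0.0, 1.0, 0.0]
contact_force: [-0.5, 0.7, -1.1]
gripper_width: 0.428
grasp_force: 60.4
```

```bash
python3 -c "
from h import *
s=manip.state();print(tool(.558,.2512,.134)[0],s['tool_pos'],s['contact_force'],s['gripper_width'])"
```

```text
[ 0.4 -0.1 28.5] [0.55833798 0.25125624 0.16246993] [-0.46383139  0.73254995 -1.07910454] 0.4278259100508888
```

Position is right. The post tip is now near z 0.140, so I descend to TCP 0.134 and check.

Request:
move_arm(plan=[[[0, 0, 0.05, 0, 0, 0, 1], [0, 0, 0.05, 0, 0, 0, 1], [0, 0, 0.05, 0, 0, 0, 1], [0, 0, 0.05, 0, 0, 0, 1], [0, 0, 0.04, 0, 0, 0, 1], [0, 0, 0, 0, 0, 0, 1], [0, 0, 0, 0, 0, 0, 1], [0, 0, 0, 0, 0, 0, 1], [0, 0, 0, 0, 0, 0, 1], [0, 0, 0, 0, 0, 0, 1]]])

```text
time: 18.15
tool_pos: [0.5582, 0.2512, 0.1333]
tool_rot: [0.0, 0.0, 1.0, 0.0]
contact_force: [-0.0, 0.6, -1.1]
gripper_width: 0.433
grasp_force: 60.4
```

```bash
python3 fr.py
```

```text
18.15 [0.55816267 0.25116536 0.13329592] [-0.00655823  0.62852927 -1.07017655] [ 0.01624563 -0.02021645  0.04389799] 0.43290350893200286
top 1942 0.09084489961101755
side 43 0.09139384458228765
[-0.16754164  0.92553421 -0.55409664] [-0.01320078 -0.01311775 -0.02878794]
```

Threaded with no pressing. I lower it onto the first ring.

Request:
move_arm(plan=[[[0, 0, 0.04, 0, 0, 0, 1], [0, 0, 0.05, 0, 0, 0, 1], [0, 0, 0.05, 0, 0, 0, 1], [0, 0, 0.03, 0, 0, 0, 1], [0, 0, 0.02, 0, 0, 0, 1], [0, 0, 0.015, 0, 0, 0, 1], [0, 0, 0, 0, 0, 0, 1], [0, 0, 0, 0, 0, 0, 1], [0, 0, 0, 0, 0, 0, 1], [0, 0, 0, 0, 0, 0, 1]]])

```text
time: 19.5
tool_pos: [0.5582, 0.2512, 0.1087]
tool_rot: [0.0, 0.0, 1.0, 0.0]
contact_force: [0.0, 0.0, -0.6]
gripper_width: 0.431
grasp_force: 60.5
```

```bash
python3 fr.py
```

```text
19.5 [0.55822565 0.25119807 0.10873629] [ 0.03496265  0.02019715 -0.63376369] [0.02234341 0.01496576 0.03500016] 0.43120899128095674
top 1752 0.08752198508433919
side 57 0.08716360393577928
[ 0.3431326  -0.61654247 -0.587779  ] [-0.00332046  0.03238004 -0.02136529]
```

The dish sank from 0.0909 to 0.0874, so the ring is seated. I release and retreat.

Request:
move_arm(plan=[[[0, 0, 0.005, 0, 0, 0, 1], [0, 0, 0, 0, 0, 0, 0.55], [0, 0, 0, 0, 0, 0, 0.45], [0, 0, 0, 0, 0, 0, 0.3], [0, 0, 0, 0, 0, 0, 0.3], [0, 0, 0, 0, 0, 0, 0.3], [0, 0, -0.1, 0, 0, 0, 0.3], [0, 0, -0.3, 0, 0, 0, 0.3], [0, 0, -0.4, 0, 0, 0, 0.3], [0, -0.3, -0.2, 0, 0, 0, 0.3]]])

```text
time: 20.85
tool_pos: [0.5594, 0.2165, 0.2328]
tool_rot: [0.003, -0.001, 1.0, 0.001]
contact_force: [0.8, -1.3, 0.7]
gripper_width: 0.697
grasp_force: 0.0
```

Request:
move_arm(plan=[[[0, -0.4, 0, 0, 0, 0, 0.3], [0, -0.4, 0, 0, 0, 0, 0.3], [0, -0.4, 0, 0, 0, 0, 0.3], [0, -0.4, 0, 0, 0, 0, 0.3], [0, -0.4, 0, 0, 0, 0, 0.3], [0, -0.4, 0, 0, 0, 0, 0.3], [0, -0.4, 0, 0, 0, 0, 0.3], [0, 0, 0, 0, 0, 0, 0.3], [0, 0, 0, 0, 0, 0, 0.3], [0, 0, 0, 0, 0, 0, 0.3]]])

```text
time: 22.1
tool_pos: [0.5579, -0.1197, 0.2283]
tool_rot: [0.0, -0.0, 1.0, 0.0]
contact_force: [0.6, -0.0, 0.4]
gripper_width: 0.699
grasp_force: 0.0
```

Run:
```python
from h import *
f=grab('top');g=grab('side');print(manip.state()['contact_force'])
A=cv2.resize(f['pixels'][155:275,110:210],None,fx=4,fy=4,interpolation=2)
B=cv2.resize(g['pixels'][190:310,95:195],None,fx=4,fy=4,interpolation=2);cv2.imwrite('pics/c5.png',np.hstack([A,B]))
```

```text
[ 0.35238068 -0.67493088 -0.2148447 ]
```

View pics/c5.png

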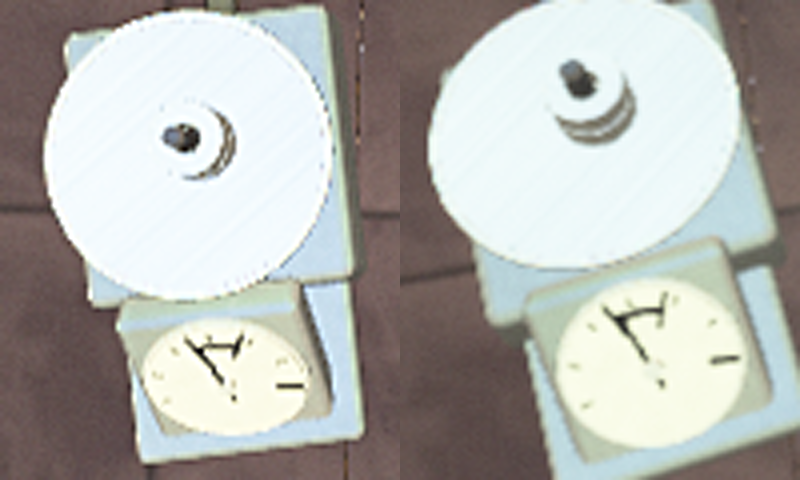

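Both rings are stacked flat, but the pointer lies almost on the lower long mark, near (620,318) in the side crop. I measure its angle on the dial plane.

Run:
```python
from h import *
n=np.array([-.697,-.103,.7095]);n/=np.linalg.norm(n)
ims=[]
for nm,file in(('top',None),('side',None)):
    f=grab(nm);W=world(f);p0=np.array([.4347,.2394,.0613])
    # white dial centroid -> circle centre on plane
    hsv=cv2.cvtColor(f['pixels'],cv2.COLOR_BGR2HSV)
    ex=np.cross(n,[0,0,1.]);ex/=np.linalg.norm(ex);ey=np.cross(n,ex)  
    if ey[2]<0: ey=-ey
    if ex[1]>0: ex=-ex   # ex to the right (-y)
    m=(hsv[...,2]>170)&(W[...,0]<.48)&(W[...,0]>.38)&(abs(W[...,1]-.24)<.07)&(W[...,2]>.02)&(abs((W-p0)@n)<.01)&(f['pixels'][...,2]>f['pixels'][...,0].astype(int)+8)
    cn=max(cv2.findContours(m.astype(np.uint8),0,1)[0],key=cv2.contourArea)
    def pl(u,v):
        o,d=ray(f,u,v);q=o+d*((p0-o)@n)/(d@n)-p0;return np.array([q@ex,q@ey])
    P=np.array([pl(*q[0]) for q in cn],np.float32);c,r=cv2.minEnclosingCircle(P);e=cv2.fitEllipse(P*1000);print(nm,'centre',c,'r',r,e)
    c=np.array(e[0])/1000
    # rectify to 300x300, 3 px/mm
    V=f['view'];xs=(np.arange(300)-150)/3000.
    X,Y=np.meshgrid(xs,-xs);Q=p0+(c[0]+X)[...,None]*ex+(c[1]+Y)[...,None]*ey
    C=Q@np.array(V)[:3,:3].T+np.array(V)[:3,3];mp=(C[...,:2]/C[...,2:]*f['f']+[f['cx'],f['cy']]).astype(np.float32)
    R=cv2.remap(f['pixels'],mp[...,0],mp[...,1],cv2.INTER_CUBIC);ims.append(R)
    # darkness versus clockwise angle from left, inner (pointer) and outer (marks)
    g=R.max(2).astype(np.float32);th=np.arange(-.8,4.2,.05)
    def prof(r0,r1):return np.array([np.mean([cv2.getRectSubPix(g,(1,1),(150-3*r*np.cos(a),150-3*r*np.sin(a)))[0,0] for r in np.arange(r0,r1,.7)]) for a in th])
    for a,b in((8,24),(33,40)):
        v=prof(a,b);print((a,b),[(round(float(t),2),int(x)) for t,x in zip(th,v) if x<np.median(v)-20])
cv2.imwrite('pics/dial.png',cv2.resize(np.hstack(ims),(800,400),interpolation=2))
```

```text
top centre (0.0021789048332720995, 0.001128312200307846) r 0.06159764155745506 ((1.2113301753997803, -1.9715365171432495), (90.9372329711914, 114.14501190185547), 90.04680633544922)
(8, 24) [(0.45, 227), (0.5, 223), (0.55, 220), (0.6, 218), (0.65, 215), (0.7, 211), (0.75, 204), (0.8, 195), (0.85, 182), (0.9, 164), (0.95, 139), (1.0, 113), (1.05, 112), (1.1, 146), (1.15, 201), (1.85, 214), (1.9, 171), (1.95, 143), (2.0, 155), (2.05, 200)]
(33, 40) [(0.8, 227), (0.85, 229), (1.1, 195), (1.15, 182), (2.0, 218), (3.45, 217), (3.5, 98), (3.55, 85), (3.6, 185)]
side centre (-0.00012937188148498535, -0.0023762788623571396) r 0.06133101135492325 ((0.48839664459228516, -4.751596450805664), (91.75564575195312, 110.28250122070312), 92.33695983886719)
(8, 24) [(0.95, 225), (1.0, 214), (1.05, 198), (1.1, 171), (1.15, 136), (1.2, 122), (1.25, 154), (1.3, 207), (2.0, 226)]
(33, 40) [(0.3, 230), (0.9, 222), (1.15, 217), (1.2, 148), (1.25, 218), (2.0, 202), (2.05, 224), (2.8, 229), (3.4, 154), (3.45, 118), (3.5, 210)]
```

View pics/dial.png

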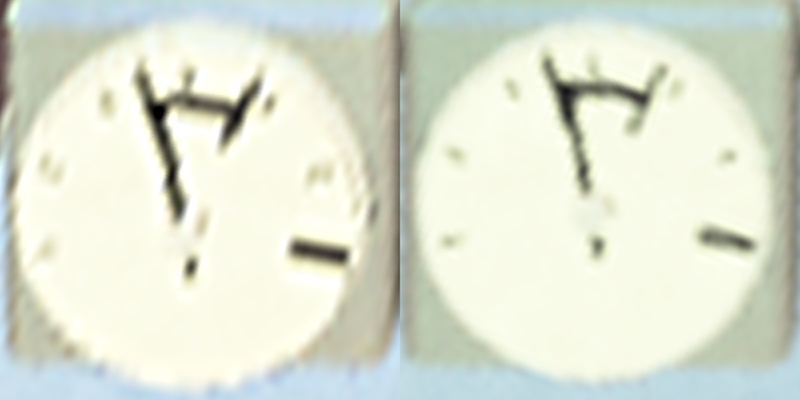

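The rectified dials show the pointer, tail (598,247) through (585,188) to about (568,100), steeper than the lower long mark at (548,58). That puts it roughly 0.1 rad inside the arc. I confirm with line fits on all three stages.

Run:
```python
from h import *
n=np.array([-.697,-.103,.7095]);n/=np.linalg.norm(n);p0=np.array([.4347,.2394,.0613])
ex=np.cross(n,[0,0,1.]);ex/=np.linalg.norm(ex);ex*=-np.sign(ex[1]);ey=np.cross(n,ex);ey*=np.sign(ey[2])
def rect(f,c):
    V=np.array(f['view']);xs=(np.arange(300)-150)/3000.;X,Y=np.meshgrid(xs,-xs)
    Q=p0+(c[0]+X)[...,None]*ex+(c[1]+Y)[...,None]*ey;C=Q@V[:3,:3].T+V[:3,3]
    mp=(C[...,:2]/C[...,2:]*f['f']+[f['cx'],f['cy']]).astype(np.float32)
    return cv2.remap(f['pixels'],mp[...,0],mp[...,1],cv2.INTER_CUBIC).max(2)
def L(x):return dict(np.load(x))
# pivot centre in the 300-px frame, from the full-load and 0/0.6 marks below
for nm,fs,c in(('top',[L('top0.npz'),L('t2.npz'),grab('top')],(.0012,-.002)),('side',[L('side0.npz'),L('s2.npz'),grab('side')],(.0005,-.0048))):
    for i,f in enumerate(fs):
        g=rect(f,c);d=(g<150).astype(np.uint8);k,l,st,ce=cv2.connectedComponentsWithStats(d)
        out=[]
        for j in range(1,k):
            if st[j][4]<25:continue
            v,u=np.nonzero(l==j);q=np.stack([u,v],1).astype(np.float32)
            r=np.hypot(u-146,v-150)
            if r.min()>135:continue
            if i==2 and r.min()<40 and st[j][4]>200: q=q[(r<68)]   # part of pointer inside the arc
            if len(q)<10: continue
            vx,vy,x,y=cv2.fitLine(q,cv2.DIST_L2,0,.01,.01).ravel()
            a=np.arctan2(vy,vx)%np.pi;out.append((round(float(a),2),q.mean(0).round().tolist(),len(q)))
        print(nm,i,out)
```

```text
top 0 [(0.07, [146.0, 80.0], 1616), (1.77, [141.0, 59.0], 30), (0.19, [76.0, 159.0], 846), (1.77, [280.0, 158.0], 69), (0.24, [159.0, 176.0], 101), (0.18, [239.0, 189.0], 536)]
top 1 [(0.07, [147.0, 80.0], 1415), (0.83, [100.0, 134.0], 654), (0.18, [240.0, 189.0], 474), (1.86, [154.0, 192.0], 104)]
top 2 [(2.08, [136.0, 118.0], 912), (1.78, [280.0, 157.0], 29), (0.18, [239.0, 189.0], 472), (1.81, [143.0, 200.0], 65)]
side 0 [(0.17, [147.0, 67.0], 826), (0.23, [81.0, 146.0], 382), (0.15, [121.0, 153.0], 30), (0.3, [166.0, 163.0], 44), (0.2, [244.0, 179.0], 304)]
side 1 [(0.13, [149.0, 68.0], 549), (0.87, [84.0, 95.0], 109), (0.68, [96.0, 108.0], 29), (0.57, [124.0, 140.0], 38), (0.18, [247.0, 180.0], 164)]
side 2 [(1.33, [133.0, 111.0], 332), (0.21, [245.0, 179.0], 274), (1.53, [148.0, 184.0], 35)]
```

Measured against the full-load mark, the pointer went 0.48, then 1.11, then about 1.6-1.7 rad. That is inside the arc, and a third ring would bring it close to the upper edge. Two rings is right, so I hand in.

```bash
python3 -c "
from h import *
print(manip.job_done())"
```

```text
the job is handed in; nothing more can be done
None
```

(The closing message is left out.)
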